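# Put the gel spatula away in its slanted block

## Task

The blue-handled gel spatula is standing in the grey rinse trough. Lift it out and slide it, blade first, into the slanted slot of the empty blue storage block until it is fully home, keeping hold of it while the blade enters rather than dropping it in, then let go. Leave the green spatula in its block and everything else on the bench where it is.

Things in the scene. Friction and masses are not known exactly. Their poses are not given: they have to be found in the camera images.
- blue_spatula: The tool: blue-handled gel spatula 175 mm long, 120 g, upright in the trough. Steel blade 48 mm wide (its x), 5 thick (y). Blue handle 26 (x) x 18 (y), from 95 to 175 mm above the blade end; black collar 34 x 14 at 88 to 100 mm. Origin: middle of the blade's free end; z runs up to the handle. Same either way round about z.
- trough: Grey rinse trough, fixed: base 100 x 70 mm, 10 thick, with an upright pocket, inside 56 (its x) x 11 (its y) mm and 60 deep, outside 72 x 27, rim 70 mm above the bench. Origin: centre of the underside; z up. The spatula stands on the pocket's floor, 10 mm above the bench, its width along the trough's x.
- blue_block: Blue storage block, fixed, empty: base 150 x 70 mm, 12 thick, carrying a slanted case with the slot. Origin: on the bench, 10 mm to the -x side of the base's centre; z up; x points away from the robot, give or take its yaw. The slot's mouth looks up and towards its -x side.
- blue_slot: Slot of the blue block. Origin: centre of its floor, 52 mm above the bench; z points out of the mouth, 35 degrees from vertical, leaning to the block's -x. Inside 56 mm along x (in the plane of the slant) x 9 along y (level), 80 deep, then white lips flaring to 19 mm end at 91. Case outside 80 x 37. Home: blade end on the floor, z along z, width along x, either way round.
- green_block: Green storage block, fixed, of the same shape; it already holds the green spatula. Origin as for the blue block.
- green_spatula: Green-handled spatula of the same shape, stored in the green block's slot, its handle rising to about 200 mm above the bench. Leave it alone. Origin at the blade's end, z towards the handle.
- pink_rack: Pink tube rack, loose, 86 x 200 mm, 69 mm high over the tube caps, with white and teal caps. Leave alone. Origin: centre of the underside.
- tube_rack: Low blue rack of small tubes, loose, 78 x 146 mm, 42 mm high. Leave alone. Origin: centre of the underside.
- tip_box: Clear box with orange lid, loose, 88 x 123 mm, 57 mm high. Leave alone. Origin: centre of the underside.
- tube_cradle: White tube with a teal cap lying in a white cradle, loose, 113 mm long (its x), 50 mm wide, 46 mm high. Leave alone. Origin: centre of the underside.
- reagent: Amber jar with blue cap, loose, 52 mm across, 100 mm high. Leave alone. Origin: centre of the underside.
- well_plate: Clear well plate with red and yellow wells, loose, 128 x 86 mm, 15 mm high. Leave alone. Origin: centre of the underside.

How it is judged:
By the outcome, as a careful person would: the job done as asked, in the order asked, and still so for the second after the job is handed in, with the robot touching nothing.
It also fails if it takes over 38 s, if anything falls off the work surface, if the arm or the gripper's body presses on something with over 40 N, if the wrist force passes 120 N, or if a joint passes its speed limit or range.

## Robot

A 6-joint arm with a two-finger parallel gripper is mounted at the origin on the work surface. World frame = base frame: x ahead of the robot, y to its left, z up, the work surface at z = 0. Lengths are in mm, angles in rad, forces in N, time in s.
With the tool pointing down it reaches from about 375 to 925 mm from the base axis. Payload 5.7 kg.
Tool frame: the origin (TCP) lies on the centre line of the jaws, within the pads' length; the fingertips stand 8 mm ahead of it and the grasp point (between the pads) lies 11 mm behind it; z points along the fingers, y is the line along which they close (so a half turn about z gives the same grasp; the last joint's range is limited). The gripper opens to 88 mm and grips with 3 to 60 N. Pads are 20 mm wide; open, the fingers measure 115 mm over their backs; the gripper's body (75 mm by 178 mm) begins 61 mm behind the grasp point.
Start: joints at [-1.433, 0.359, 1.51, -0, 1.272, -0.115], TCP at [150.056, -580.901, 230.623] pointing down, gripper open.
Joint ranges: [-2.97, 2.97], [-1.01, 2.36], [0.21, 2.38], [-0.96, 4.11], [0.2, 2.71], [-2.98, 2.98]. Speed limits (rad/s): [2.39, 2.39, 3.14, 3.14, 3.14, 3.14].

## Interface

Orientations are given as a rotation vector (axis times angle).
In Python, from plant import env gives the robot as it stands.
- The arm moves only by the shell command python3 -m inch 'ROWS' [FORCE]. ROWS is a JSON object of lists of equal length, an entry for each row: "claw": the closure, from 0 (fully open) to 1 (shut); "linear": the shift along the tool's x, y, z in mm, a list of three; "yaw": the turn about the tool's z in degrees. In form: {"claw": [claw, ...], "linear": [[x, y, z], ...], "yaw": [yaw, ...]}. A call has exactly 10 rows; each row shifts and turns the commanded pose from where the row before left it, along the tool's axes as they then stand; what a row does not reach is not made up. A row lasts 1/8 s, in which the tool goes at most 62.5 mm and 10.7 degrees, less where a joint would pass 70% of its speed; a pose out of reach is approached as far as the arm can. A call is refused whole if a number of a shift passes 62.5 or a number of a turn 10.7, either way. A call with a gripper value outside its range is refused whole. The fingers move at their own pace and stop on an object; FORCE is the grip in N (left out, the last holds). Time passes only in rows, so rows that do not move let the fingers close, or fill a call up. It gives the time, the measured TCP pose, the force, the opening and the grip force at its end, in the units of the state.
- env.get_obs(): the state, without advancing time (a new reading comes with each control period).
- env.grab_frame(name): name is "side" or "top"; returns a dict with "frame" (420x560x3 uint8, red, green, blue), "K" (3x3 intrinsics, pixels), "R" (3x3) and "t" (3): a world point X has camera coordinates R X + t. Camera axes: x right, y down, z forward; pixel columns grow to the right and rows downward; lengths in mm; the calibration is good to about 2 mm. A picture is of the moment at which its call begins. There is no depth.
- env.hand_in(): hands the job in; it is judged then, once.
The state is a dict: "time": time; "joints": joint angles; "qd": joint speeds; "effort": joint torques, N m; "tcp_pos": TCP position; "orientation": TCP orientation; "force": force on the tool from outside, world axes, zero at the start; "ft_torque": the same for the moment, N m; "gripper_width": opening from 0.0 (shut) to 1.0 (fully open); "grip_force": force on a finger pad.
Only numpy, scipy, OpenCV 4.12 (cv2) and the standard library are available. Lean on these libraries where they do the work, as an engineer would, in place of code of your own. Each camera call takes 0.05 s, during which the arm holds its last target. There are 200 camera calls.

## Working session

There is one attempt and no reset: what is moved stays moved. The work goes in short steps, Python scripts to look and compute and a shell command to move; the robot and the scene stay as the last step left them, time stands still between calls to the robot, and variables do not carry over. Pictures are saved under pics/ and viewed, at most 10 in all, crops included, and the job is handed in when it is done.

```bash
ls; mkdir -p pics
python3 - <<'E'
from plant import env
import cv2,pickle
o=env.get_obs();print({k:o[k] for k in('time','tcp_pos','orientation','gripper_width','force')})
d={}
for n in('side','top'):
    f=env.grab_frame(n);d[n]=f;print(n,f['K'],f['R'],f['t'])
    cv2.imwrite(f'pics/{n}0.png',cv2.resize(f['frame'][:,:,::-1],(800,600),interpolation=cv2.INTER_CUBIC))
pickle.dump(d,open('cam.pkl','wb'))
E
```

```text
pics
{'time': 0.0, 'tcp_pos': array([ 149.94727231, -580.27059346,  229.8260262 ]), 'orientation': array([-3.11475250e+00, -3.95763928e-01,  3.52149491e-05]), 'gripper_width': 1.0016422544392525, 'force': array([-0.57217636, -0.38793613, -0.38266825])}
side [[427.917412     0.         277.58697715]
 [  0.         427.917412   211.58417919]
 [  0.           0.           1.        ]] [[-0.98104372 -0.19375348  0.00357973]
 [-0.12555231  0.6214285  -0.77334549]
 [ 0.14761383 -0.75913517 -0.63397472]] [ 543.85302322  103.2376063  1358.71663152]
top [[498.72836007   0.         282.29204508]
 [  0.         498.72836007 216.51868436]
 [  0.           0.           1.        ]] [[ 1.25128920e-02 -9.99921678e-01 -2.54763587e-04]
 [-9.96425177e-01 -1.24478481e-02 -8.35578650e-02]
 [ 8.35481493e-02  1.29940339e-03 -9.96502894e-01]] [  12.8729536   581.32768859 1262.41331768]
```

View pics/side0.png

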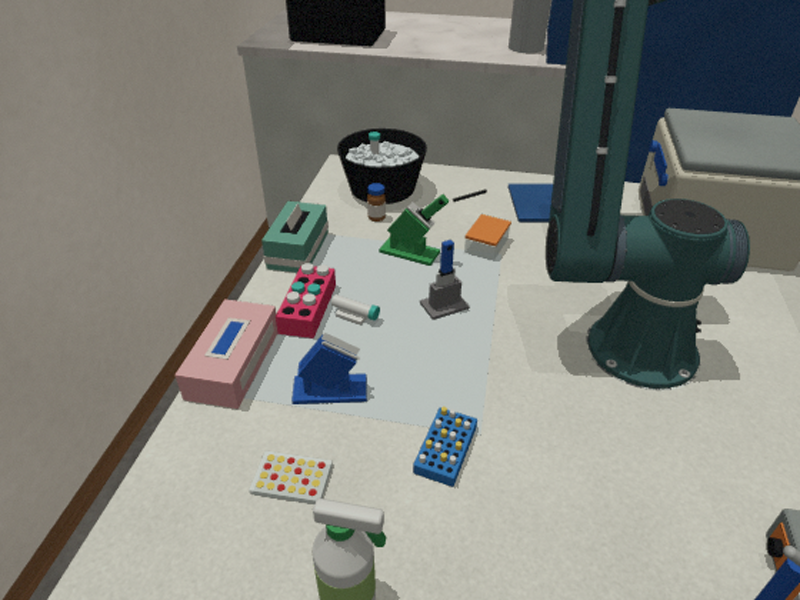

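View pics/top0.png

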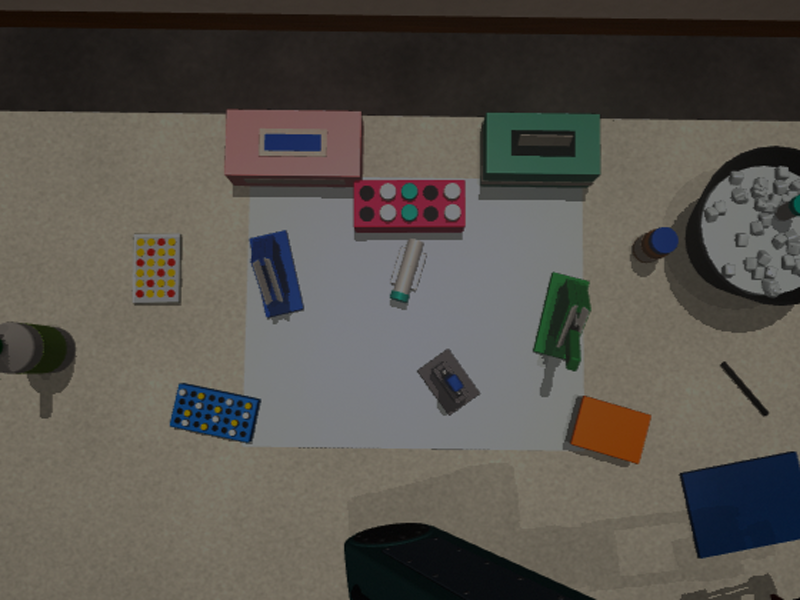

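Run:
```python
import cv2,pickle,numpy as np
d=pickle.load(open('cam.pkl','rb'))
def crop(n,x,y,w,h,s):
    im=d[n]['frame'][y:y+h,x:x+w,::-1]; return cv2.resize(im,None,fx=s,fy=s,interpolation=cv2.INTER_CUBIC)
t=np.hstack([crop('top',165,150,60,85,6.6666),crop('top',285,235,60,85,6.6666)])
t=cv2.convertScaleAbs(t,alpha=1.8)
s=np.hstack([crop('side',200,230,60,60,6.6666),crop('side',285,163,60,60,6.6666)])
s=cv2.convertScaleAbs(s,alpha=1.5)
cv2.imwrite('pics/t1.png',t);cv2.imwrite('pics/s1.png',s);print(t.shape,s.shape)
```

```text
(567, 800, 3) (400, 800, 3)
```

View pics/t1.png

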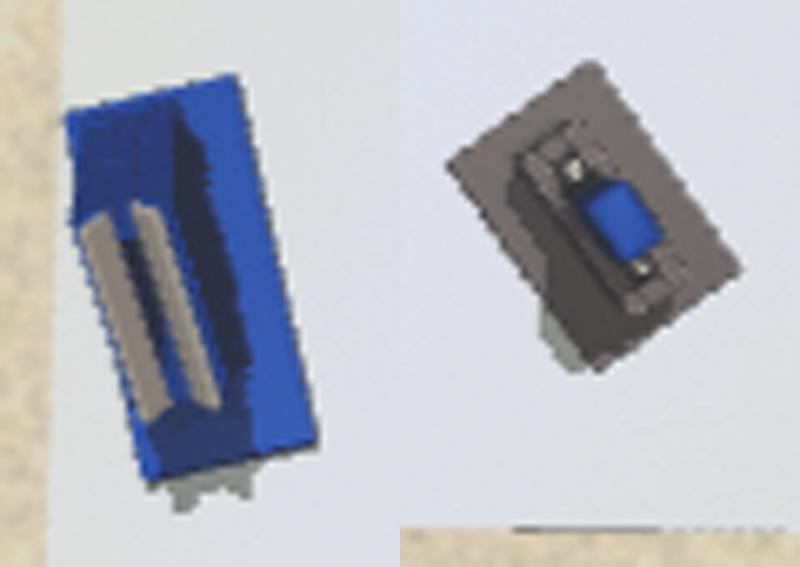

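View pics/s1.png

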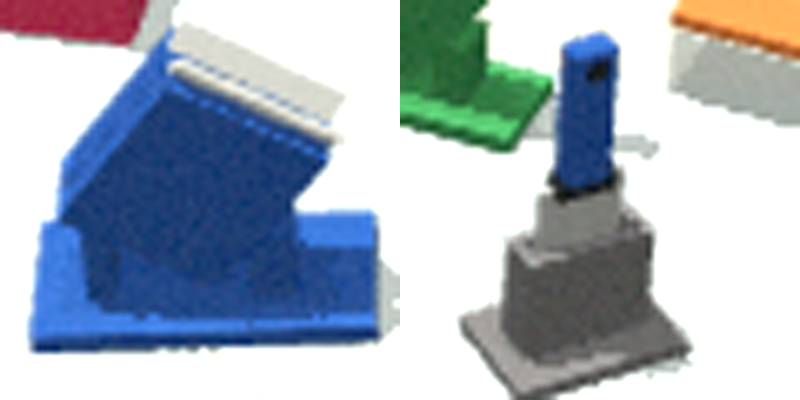

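```bash
cat > h.py <<'E'
import numpy as np,pickle
from scipy.spatial.transform import Rotation as Ro
from scipy.optimize import least_squares
d=pickle.load(open('cam.pkl','rb'))
def proj(n,X):
    f=d[n];c=np.asarray(X)@f['R'].T+f['t'];p=c@f['K'].T;return p[:,:2]/p[:,2:]
def full(p,x,y,s=6.6667,o=0): p=np.array(p,float);return (p-[o,0]+.5)/s-.5+[x,y]
def place(X,p): 
    c,s=np.cos(p[2]),np.sin(p[2]);X=np.asarray(X,float)
    return X@np.array([[c,s,0],[-s,c,0],[0,0,1]])+[p[0],p[1],0]
E
python3 - <<'E'
from h import *
def fit(sets,p0):
    # sets: name, pts3d local, px
    f=lambda p:np.concatenate([(proj(n,place(X,p))-q).ravel() for n,X,q in sets])
    r=least_squares(f,p0,loss='soft_l1');return r.x,f(r.x).reshape(-1,2)
# blue block: base centre +10 in x
c=lambda sx,sy,z,lx,ly,ox:[ox+sx*lx,sy*ly,z]
B=[c(a,b,12,75,35,10) for a,b in((1,1),(1,-1),(-1,-1),(-1,1))]
bt=full([(65,115),(238,75),(318,440),(148,480)],165,150)
# side view: right in picture = toward robot(-x), near = +y
bs=full([(32,322),(378,318),(375,212)],200,230); Bs=[B[0],B[3],B[2]]
T=[c(a,b,10,50,35,0) for a,b in((1,1),(1,-1),(-1,-1),(-1,1))]
tt=full([(592,60),(743,270),(600,370),(447,163)],285,235,o=400)
for nm,S,p0 in(('blue',[('top',B,bt)],[560,170,.2]),('blueB',[('top',B,bt),('side',Bs,bs)],[560,170,.2]),
  ('troughA long=1-2',[('top',[[50,35,10],[-50,35,10],[-50,-35,10],[50,-35,10]],tt)],[400,-50,.6]),('troughlong..',[('top',[[50,35,10],[50,-35,10],[-50,-35,10],[-50,35,10]],tt)],[400,-50,-.6])):
    x,r=fit(S,p0);print(nm,x.round(3),np.degrees(x[2]).round(1));print(r.round(1).tolist())
    pp=x
def back(n,px,z):
    f=d[n];ray=f['R'].T@np.linalg.inv(f['K'])@np.r_[px,1];o=-f['R'].T@f['t'];return o+ray*(z-o[2])/ray[2]
h=full([(585,205),(628,180),(662,240),(622,265)],285,235,o=400)
print('handle top',np.array([back('top',q,185) for q in h]).round(1),back('top',h.mean(0),185).round(1))
hs=full([(590,45)],285,163,o=400)[0];print('side handle top',back('side',hs,185).round(1))
m=full([(83,230),(140,203),(222,405),(150,422)],165,150)
print('lips',[back('top',q,126).round(1).tolist() for q in m])
E
```

```text
blue [6.36365e+02 2.51116e+02 2.45000e-01] 14.0
[[-0.1, -0.3], [-0.0, -0.3], [0.5, 0.2], [-0.3, 0.4]]
blueB [6.35866e+02 2.50683e+02 2.42000e-01] 13.9
[[0.1, -0.1], [0.2, -0.1], [0.6, 0.5], [-0.2, 0.6], [-0.8, 1.6], [-0.2, 0.5], [0.0, -1.1]]
troughA long=1-2 [452.631 -63.431  11.987] 686.8
[[0.0, -0.3], [-44.1, 0.3], [-0.0, 0.6], [44.3, -0.7]]
troughlong.. [453.019 -63.155  -0.658] -37.7
[[1.8, -0.4], [0.4, -15.1], [-2.0, 0.4], [-0.4, 14.5]]
handle top [[458.9 -48.7 185. ]
 [467.4 -63.  185. ]
 [447.5 -74.6 185. ]
 [439.  -61.2 185. ]] [453.2 -61.9 185. ]
side handle top [452.4 -59.6 185. ]
lips [[647.2, 272.4, 126.0], [657.2, 252.3, 126.0], [584.9, 220.9, 126.0], [578.5, 246.4, 126.0]]
```

Run:
```python
from h import *
def fit(f,p0):
    r=least_squares(f,p0,loss='soft_l1');return r.x,f(r.x).reshape(-1,2)
tt=full([(592,60),(743,270),(600,370),(447,163)],285,235,o=400)
T=[[50,-35,10],[-50,-35,10],[-50,35,10],[50,35,10]]
x,r=fit(lambda p:(proj('top',place(T,p))-tt).ravel(),[453,-63,.6]);print('trough',x.round(2),np.degrees(x[2]).round(1),r.round(1).tolist())
H=[[13,9,185],[13,-9,185],[-13,-9,185],[-13,9,185]]
h=full([(585,205),(628,180),(662,240),(622,265)],285,235,o=400)
x,r=fit(lambda p:(proj('top',place(H,p))-h).ravel(),[453,-63,.6]);print('handle',x.round(2),np.degrees(x[2]).round(1),r.round(1).tolist())
b=[636.1,250.9,.2435];t=np.radians(35)
def slot(P,a,yo): 
    P=np.array(P,float);X=P[:,0]*np.cos(t)-P[:,2]*np.sin(t)+a
    return place(np.c_[X,P[:,1]+yo,52+P[:,0]*np.sin(t)+P[:,2]*np.cos(t)],b)
m=full([(83,230),(140,203),(222,405),(150,422)],165,150)
s=full([(175,25),(345,95),(172,66),(340,142)],200,230)
def f(p):
    a,yo,L,W=p
    return np.r_[proj('top',slot([(L,W,91),(L,-W,91),(-L,-W,91),(-L,W,91)],a,yo))-m, proj('side',slot([(L,-W,91),(-L,-W,91),(L,W,91),(-L,W,91)],a,yo))-s].ravel()
x,r=fit(f,[30,0,40,12]);print('slot a,yo,L,W',x.round(1),r.round(1).tolist())
f2=lambda p:f([p[0],p[1],p[2],p[3]])[:8]
x,r=fit(f2,[30,0,40,12]);print('top only',x.round(1),r.round(1).tolist())
print('slot origin world',slot([(0,0,0),(0,0,150)],x[0],0).round(1))
from plant import env
o=env.get_obs();print(Ro.from_rotvec(o['orientation']).as_matrix().round(3),o['tcp_pos'])
```

```text
trough [452.56 -63.2    0.64] 36.4 [[0.1, -0.3], [0.2, -0.3], [-0.3, 0.6], [-0.0, 0.0]]
handle [453.2  -61.94   0.55] 31.5 [[-0.5, -0.3], [-0.1, -0.7], [0.8, 0.3], [-0.1, 0.7]]
slot a,yo,L,W [32.   2.3 40.9 12.3] [[-0.4, -0.8], [1.3, 0.9], [-1.4, 0.2], [-0.5, -0.0], [-0.0, -0.8], [-0.4, 0.3], [0.0, -0.9], [0.3, -0.6]]
top only [32.2  1.4 41.4 12.3] [[-0.1, -1.1], [1.6, 0.6], [-1.0, 0.3], [-0.1, 0.0]]
slot origin world [[667.3 258.7  52. ]
 [583.8 237.9 174.9]]
[[ 0.968  0.25  -0.   ]
 [ 0.25  -0.968  0.002]
 [ 0.    -0.002 -1.   ]] [ 149.9882363  -580.32411469  229.90151028]
```

```bash
python3 -m inch '{"claw":[0,0,0,0,0,0,0,0,0,0],"linear":[[42,-42,0],[42,-42,0],[42,-42,0],[42,-42,0],[42,-42,0],[42,-42,0],[42,-42,0],[42,-42,0],[42,-42,0],[42,-42,0]],"yaw":[0,0,0,0,0,0,0,0,0,0]}' 20
```

```text
time: 1.35
tcp_pos: [452.2, -67.3, 230.6]
orientation: [3.116, 0.396, -0.0]
force: [1.2, -0.7, -0.6]
gripper_width: 1.0
grip_force: 0.0
```

```bash
python3 -m inch '{"claw":[0,0,0,0,0,0,0,0,0,0],"linear":[[2,-4.5,0],[0,0,0],[0,0,0],[0,0,0],[0,0,20],[0,0,25],[0,0,25],[0,0,10],[0,0,0],[0,0,0]],"yaw":[0,-7.3,-7.3,-7.3,0,0,0,0,0,0]}' 20; python3 -c "
from h import *
from plant import env
o=env.get_obs();R=Ro.from_rotvec(o['orientation']).as_matrix();print(o['tcp_pos'],np.degrees(np.arctan2(R[1,0],R[0,0])))
import cv2
f=env.grab_frame('top');g=env.grab_frame('side');s=lambda a,x,y:cv2.resize(a['frame'][y:y+80,x:x+80,::-1],(400,400),interpolation=2)
cv2.imwrite('pics/g.png',cv2.convertScaleAbs(np.hstack([s(f,275,225),s(g,275,150)]),alpha=1.6))"
```

```text
time: 2.6
tcp_pos: [453.0, -64.8, 151.4]
orientation: [2.984, 0.98, 0.002]
force: [-0.8, -0.5, -0.6]
gripper_width: 1.001
grip_force: 0.0
[452.99162501 -64.79157294 151.42125544] 36.3662690374794
```

View pics/g.png

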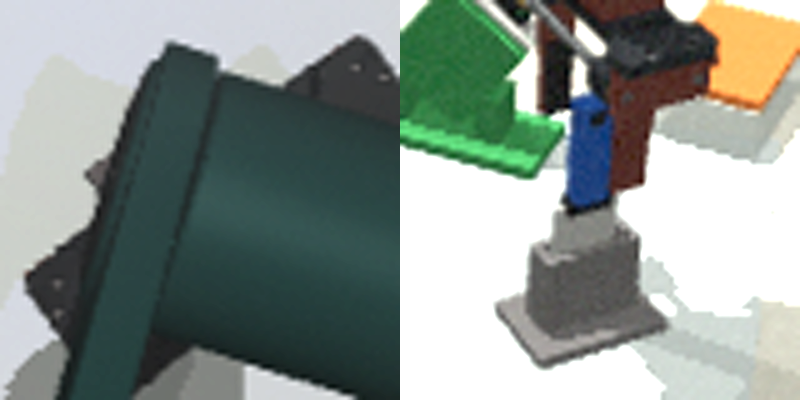

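```bash
python3 -m inch '{"claw":[0,0,1,1,1,1,1,1,1,1],"linear":[[1.5,-2,2],[0,0,0],[0,0,0],[0,0,0],[0,0,0],[0,0,0],[0,0,0],[0,0,0],[0,0,0],[0,0,0]],"yaw":[0,0,0,0,0,0,0,0,0,0]}' 20
```

```text
time: 3.95
tcp_pos: [452.5, -61.9, 148.7]
orientation: [-2.984, -0.981, -0.0]
force: [-0.1, -0.3, -0.0]
gripper_width: 0.207
grip_force: 20.0
```

```bash
python3 -m inch '{"claw":[1,1,1,1,1,1,1,1,1,1],"linear":[[0,0,-10],[0,0,-18],[0,0,-17],[0,0,0],[-8,0,0],[-8,0,-0.5],[-9,0,-0.5],[-9,0,0],[-8,0,0],[0,0,0]],"yaw":[0,0,0,0,0,0,0,0,0,0]}' 20; python3 -m inch '{"claw":[1,1,1,1,1,1,1,1,1,1],"linear":[[-8,0,1],[-8,0,1.5],[-8,0,1.5],[-7,0,2.5],[-7,0,2.5],[-6,0,2.5],[0,0,0],[0,0,0],[0,0,0],[0,0,0]],"yaw":[0,0,0,0,0,0,0,0,0,0]}' 20;python3 -c "
from h import *
from plant import env
import cv2
f=env.grab_frame('top');g=env.grab_frame('side');s=lambda a,x,y:cv2.resize(a['frame'][y:y+80,x:x+80,::-1],(400,400),interpolation=2)
cv2.imwrite('pics/p.png',cv2.convertScaleAbs(np.hstack([s(f,275,225),s(g,285,145)]),alpha=1.6))"
```

```text
time: 5.2
tcp_pos: [417.6, -87.2, 194.5]
orientation: [-2.985, -0.98, 0.002]
force: [0.7, 0.6, 0.1]
gripper_width: 0.205
grip_force: 20.0
time: 6.45
tcp_pos: [382.9, -112.7, 183.0]
orientation: [-2.984, -0.981, 0.001]
force: [0.2, 1.2, -1.2]
gripper_width: 0.204
grip_force: 20.0
```

View pics/p.png

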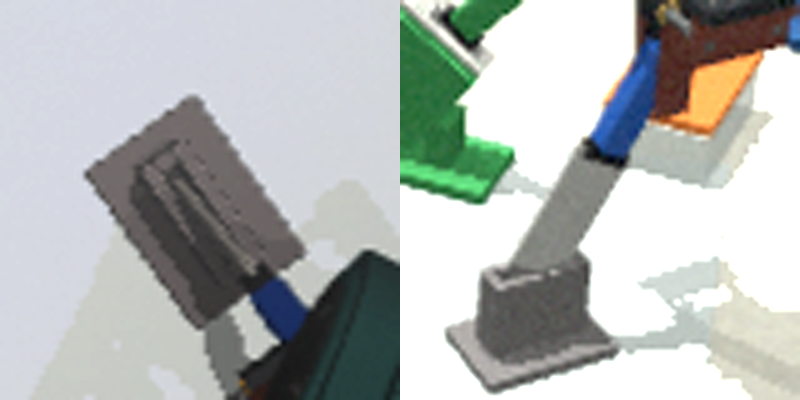

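```bash
python3 -m inch '{"claw":[1,1,1,1,1,1,1,1,1,1],"linear":[[0,0,0],[0,0,0],[0,0,-10],[0,0,-20],[0,0,-25],[0,0,-25],[0,0,-15],[0,0,0],[0,0,0],[0,0,0]],"yaw":[0,0,0,0,0,0,0,0,0,0]}' 60;python3 -c "
from h import *
from plant import env
import cv2
o=env.get_obs();print(o['tcp_pos'])
p=proj('side',o['tcp_pos'][None])[0];print(p)
f=env.grab_frame('top');g=env.grab_frame('side');s=lambda a,x,y:cv2.resize(a['frame'][y:y+80,x:x+80,::-1],(400,400),interpolation=2)
cv2.imwrite('pics/l.png',cv2.convertScaleAbs(np.hstack([s(f,280,225),s(g,285,115)]),alpha=1.6))"
```

```text
time: 7.8
tcp_pos: [382.7, -112.6, 277.5]
orientation: [-2.983, -0.98, 0.002]
force: [-0.6, -0.7, -1.1]
gripper_width: 0.198
grip_force: 60.0
[ 382.70635901 -112.587669    277.45208867]
[339.34931906 137.50393295]
```

View pics/l.png

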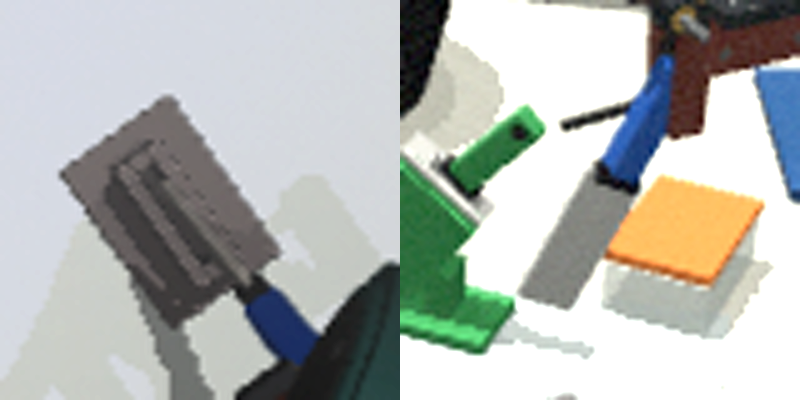

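Run:
```python
from h import *
G=np.array([382.7,-112.6,288.5]);a=np.radians(36.4);X=np.array([np.cos(a),np.sin(a),0]);Z=np.array([0,0,1])
q=full([(522,292),(575,308),(597,185),(636,192)],285,115,5,400)
# in side image left = +x side
def f(p,yo=0):
    t,s,l=p;n=-np.sin(t)*X+np.cos(t)*Z;w=np.cos(t)*X+np.sin(t)*Z;Y=np.array([-X[1],X[0],0])
    P=[G-s*n+k*w+l*w+h*n+yo*Y for k,h in((24,0),(-24,0),(20,88),(-17,88))]
    return (proj('side',np.array(P))-q).ravel()
for yo in(-2,0,2):
    r=least_squares(f,[.6,150,0],args=(yo,));print(yo,np.degrees(r.x[0]),r.x,r.fun.reshape(-1,2).round(1).tolist())
for t in(33,35,37):
    r=least_squares(lambda p:f([np.radians(t),p[0],p[1]]),[150,0]);print(t,r.x,r.cost,r.fun.round(1))
```

```text
-2 30.806158975218054 [  0.5376689  152.76369095   1.3230026 ] [[-0.1, 0.6], [0.1, 0.6], [-0.2, -1.3], [0.3, 0.2]]
0 30.785670115112012 [  0.53731131 152.10785717   3.21697706] [[-0.1, 0.6], [0.1, 0.7], [-0.2, -1.4], [0.3, 0.2]]
2 30.76507244837983 [  0.53695181 151.45069141   5.11066093] [[-0.2, 0.6], [0.1, 0.7], [-0.2, -1.4], [0.3, 0.2]]
33 [152.16707983  -0.93564724] 1.8902234111196154 [-0.4  0.2 -0.4  0.8  0.3 -1.4  0.6  0.5]
35 [152.08228963  -4.68996009] 3.0042000629658516 [-0.6 -0.1 -0.9  0.9  0.8 -1.5  0.8  0.8]
37 [151.86608276  -8.44302586] 4.79557761570012 [-0.8 -0.5 -1.4  1.   1.2 -1.5  1.   1.1]
```

```bash
python3 -m inch '{"claw":[1,1,1,1,1,1,1,1,1,1],"linear":[[0,0,0],[0,0,0],[0,0,0],[25,-33,0],[35,-46,0],[40,-52,0],[40,-52,0],[40,-52,0],[30,-40,0],[14,-18,0]],"yaw":[7.5,7.5,7.4,0,0,0,0,0,0,0]}' 60;python3 -c "
from h import *
from plant import env
import cv2
o=env.get_obs();R=Ro.from_rotvec(o['orientation']).as_matrix();print(o['tcp_pos'],np.degrees(np.arctan2(R[1,0],R[0,0])))
f=env.grab_frame('top');g=env.grab_frame('side');s=lambda a,x,y:cv2.resize(a['frame'][y:y+80,x:x+80,::-1],(400,400),interpolation=2)
cv2.imwrite('pics/m.png',cv2.convertScaleAbs(np.hstack([s(f,155,145),s(g,195,205)]),alpha=1.6))"
```

```text
time: 9.15
tcp_pos: [526.5, 219.4, 277.4]
orientation: [-3.118, -0.386, 0.001]
force: [-0.1, 0.1, -1.4]
gripper_width: 0.2
grip_force: 60.0
[526.54656509 219.42059893 277.36863256] 14.119858879846372
```

View pics/m.png

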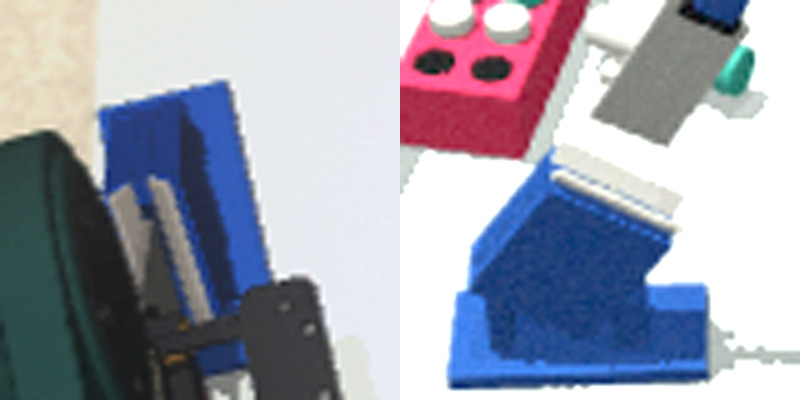

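Run:
```python
from h import *
G=np.array([526.5,219.4,288.4]);a=np.radians(14);X=np.array([np.cos(a),np.sin(a),0]);Z=np.array([0,0,1]);Y=np.array([-X[1],X[0],0])
q=full([(593,117),(668,145),(682,12),(740,32)],195,205,5,400)
for n in(2,4):
  for s0 in (None,150):
    def f(p):
        t,s,l=p; s=s0 or s; n_=-np.sin(t)*X+np.cos(t)*Z;w=np.cos(t)*X+np.sin(t)*Z
        P=[G-s*n_+(k+l)*w+h*n_ for k,h in((24,0),(-24,0),(17,88),(-17,88))]
        return np.r_[(proj('side',np.array(P))-q)[:n].ravel(),.1*l]
    r=least_squares(f,[.6,150,0]);t,s,l=r.x;s=s0 or s
    tip=G-s*(-np.sin(t)*X+np.cos(t)*Z)+l*(np.cos(t)*X+np.sin(t)*Z)
    o=np.array([666.9,259.6,52]);v=tip-o;T=np.radians(35)
    print(n,np.degrees(t),s,l,r.fun.round(1),'tip in slot frame',round(v@(np.cos(T)*X+np.sin(T)*Z),1),round(v@Y,1),round(v@(-np.sin(T)*X+np.cos(T)*Z),1))
```

```text
2 32.62449788263552 154.67307263173217 2.7324527301754515 [-0.1 -0.5  0.2  0.5  0.3] tip in slot frame 12.4 -5.0 122.7
2 32.10500299316301 150 5.00896427615797 [ 0.4 -1.7  0.8 -0.7  0.5] tip in slot frame 13.5 -5.0 127.3
4 31.37530734323383 154.75005622649184 6.031108017459685 [-0.2 -0.3  0.3  0.5  0.2 -0.5 -0.1  0.5  0.6] tip in slot frame 12.3 -5.0 122.5
4 30.78611997562795 150 8.027082792566471 [ 0.4 -1.4  1.  -0.7  0.6 -1.9  0.4 -1.   0.8] tip in slot frame 13.0 -5.0 127.2
```

```bash
python3 -m inch '{"claw":[1,1,1,1,1,1,1,1,1,1],"linear":[[-5,-5,4],[-5,0,4],[5,0,7],[5,0,7],[5,0,7],[0,0,0],[0,0,0],[0,0,0],[0,0,0],[0,0,0]],"yaw":[0,0,0,0,0,0,0,0,0,0]}' 60;python3 -c "
from h import *
from plant import env
import cv2
o=env.get_obs();R=Ro.from_rotvec(o['orientation']).as_matrix();print(o['tcp_pos'],np.degrees(np.arctan2(R[1,0],R[0,0])))
f=env.grab_frame('top');g=env.grab_frame('side');s=lambda a,x,y:cv2.resize(a['frame'][y:y+50,x:x+50,::-1],(400,400),interpolation=2)
cv2.imwrite('pics/n.png',cv2.convertScaleAbs(np.hstack([s(f,165,165),s(g,215,210)]),alpha=1.6))"
```

```text
time: 10.5
tcp_pos: [529.7, 223.2, 249.4]
orientation: [-3.118, -0.383, -0.001]
force: [0.2, -0.8, -1.3]
gripper_width: 0.205
grip_force: 60.0
[529.74631432 223.15969015 249.39728711] 13.987869192190596
```

View pics/n.png

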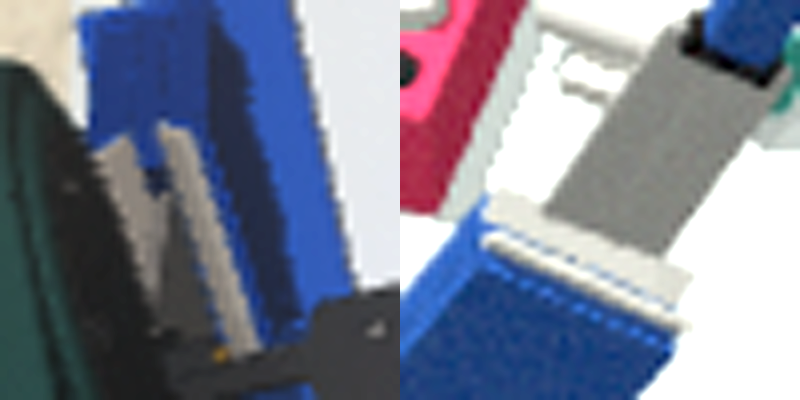

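```bash
python3 -m inch '{"claw":[1,1,1,1,1,1,1,1,1,1],"linear":[[1.6,0,-1],[0,0,0],[2.9,0,4.1],[2.9,0,4.1],[2.9,0,4.1],[2.9,0,4.1],[2.9,0,4.1],[2.9,0,4.1],[0,0,0],[0,0,0]],"yaw":[0,0,0,0,0,0,0,0,0,0]}' 40
```

```text
time: 11.85
tcp_pos: [547.4, 228.1, 224.6]
orientation: [-3.117, -0.383, 0.003]
force: [-1.6, 5.7, -6.4]
gripper_width: 0.206
grip_force: 40.0
```

```bash
python3 -m inch '{"claw":[1,1,1,1,1,1,1,1,1,1],"linear":[[0,-1.5,0],[0,0,0],[2.9,0,4.1],[2.9,0,4.1],[2.9,0,4.1],[2.9,0,4.1],[0,0,0],[0,0,0],[0,0,0],[0,0,0]],"yaw":[0,0,0,0,0,0,0,0,0,0]}' 40;python3 -c "
from h import *
from plant import env
import cv2
o=env.get_obs();print(o['force'],o['ft_torque'])
f=env.grab_frame('top');g=env.grab_frame('side');s=lambda a,x,y:cv2.resize(a['frame'][y:y+80,x:x+80,::-1],(400,400),interpolation=2)
cv2.imwrite('pics/i.png',cv2.convertScaleAbs(np.hstack([s(f,155,145),s(g,200,190)]),alpha=1.6))"
```

```text
time: 13.1
tcp_pos: [558.7, 231.7, 209.2]
orientation: [3.118, 0.382, -0.001]
force: [-4.1, 0.7, -3.8]
gripper_width: 0.204
grip_force: 40.0
[-4.10484945  0.69083366 -3.80611672] [0.16187108 1.45815028 0.15202491]
```

View pics/i.png

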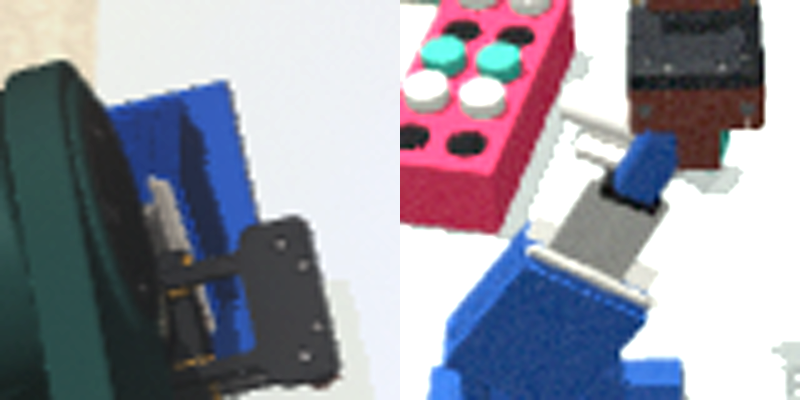

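```bash
python3 -m inch '{"claw":[1,1,1,1,1,1,1,1,1,1],"linear":[[-0.8,0,0.6],[2.9,0,4.1],[2.9,0,4.1],[2.9,0,4.1],[2.9,0,4.1],[2.9,0,4.1],[2.9,0,4.1],[0,0,0],[0,0,0],[0,0,0]],"yaw":[0,0,0,0,0,0,0,0,0,0]}' 40
```

```text
time: 14.45
tcp_pos: [574.1, 235.6, 183.3]
orientation: [3.118, 0.382, -0.004]
force: [-5.5, 0.7, -4.8]
gripper_width: 0.201
grip_force: 40.0
```

```bash
python3 -m inch '{"claw":[1,1,1,1,1,1,1,1,1,1],"linear":[[-1.2,0,0.9],[2.9,0,4.1],[2.9,0,4.1],[2.3,0,3.3],[1.2,0,1.6],[1.2,0,1.6],[1.2,0,1.6],[0,0,0],[0,0,0],[0,0,0]],"yaw":[0,0,0,0,0,0,0,0,0,0]}' 30
```

```text
time: 15.7
tcp_pos: [581.9, 237.7, 169.4]
orientation: [3.117, 0.383, -0.008]
force: [-22.2, -5.0, 20.7]
gripper_width: 0.205
grip_force: 30.0
```

```bash
cat > prof.py <<'E'
from h import *
from plant import env
import cv2
g=env.grab_frame('side')['frame']
a=np.radians(14);X=np.array([np.cos(a),np.sin(a),0]);Z=np.array([0,0,1]);Y=np.array([-X[1],X[0],0]);o=np.array([666.9,259.6,52]);T=np.radians(35)
n=-np.sin(T)*X+np.cos(T)*Z;w=np.cos(T)*X+np.sin(T)*Z
for k in(-8,0,8):
    print('w',k)
    print([(s,)+tuple(int(v) for v in cv2.getRectSubPix(g,(1,1),tuple(map(float,proj('side',(o+s*n+k*w+7*Y)[None])[0])))[0,0]) for s in range(80,182,3)])
E
python3 prof.py
```

```text
w -8
[(80, 77, 85, 96), (83, 119, 120, 114), (86, 153, 152, 145), (89, 120, 120, 115), (92, 72, 73, 72), (95, 28, 30, 30), (98, 16, 20, 25), (101, 12, 17, 27), (104, 25, 29, 41), (107, 53, 58, 62), (110, 133, 142, 143), (113, 186, 193, 189), (116, 183, 191, 187), (119, 188, 196, 191), (122, 190, 197, 192), (125, 187, 194, 189), (128, 153, 153, 147), (131, 112, 105, 99), (134, 73, 55, 50), (137, 54, 31, 26), (140, 56, 32, 29), (143, 56, 32, 26), (146, 54, 30, 26), (149, 53, 29, 25), (152, 53, 33, 24), (155, 51, 29, 21), (158, 66, 46, 40), (161, 55, 35, 25), (164, 57, 32, 27), (167, 54, 28, 23), (170, 53, 28, 20), (173, 51, 28, 22), (176, 52, 39, 35), (179, 51, 43, 38)]
w 0
[(80, 76, 84, 95), (83, 122, 123, 117), (86, 156, 156, 149), (89, 123, 124, 118), (92, 67, 68, 66), (95, 12, 13, 16), (98, 15, 20, 30), (101, 19, 34, 61), (104, 22, 41, 80), (107, 20, 43, 80), (110, 16, 41, 78), (113, 15, 41, 78), (116, 13, 39, 79), (119, 22, 43, 81), (122, 21, 44, 81), (125, 18, 40, 79), (128, 17, 39, 78), (131, 28, 38, 69), (134, 49, 35, 44), (137, 53, 31, 30), (140, 55, 31, 25), (143, 53, 27, 24)
[... 182 characters left out ...]
 24, 24), (176, 54, 29, 26), (179, 53, 28, 22)]
w 8
[(80, 73, 83, 98), (83, 124, 126, 124), (86, 153, 153, 145), (89, 115, 115, 110), (92, 57, 55, 54), (95, 20, 18, 25), (98, 15, 24, 41), (101, 19, 38, 71), (104, 22, 44, 81), (107, 24, 46, 82), (110, 21, 43, 81), (113, 19, 41, 81), (116, 24, 46, 82), (119, 21, 46, 83), (122, 22, 45, 83), (125, 20, 44, 82), (128, 24, 47, 82), (131, 25, 46, 82), (134, 22, 44, 81), (137, 18, 42, 79), (140, 24, 41, 73), (143, 32, 37, 60), (146, 48, 33, 35), (149, 54, 29, 25), (152, 54, 27, 25), (155, 55, 27, 24), (158, 53, 28, 24), (161, 58, 34, 31), (164, 57, 33, 29), (167, 57, 32, 29), (170, 57, 32, 27), (173, 55, 30, 26), (176, 56, 32, 28), (179, 55, 28, 26)]
```

```bash
python3 -m inch '{"claw":[1,1,1,1,1,1,1,1,1,1],"linear":[[0,0,0],[-2,0,1.4],[-2,0,1.4],[-2,0,1.4],[-1,0,0.7],[0,0,0],[0.6,0,0.8],[0.6,0,0.8],[0,0,0],[0,0,0]],"yaw":[0,0,0,0,0,0,0,0,0,0]}' 15; python3 prof.py
```

```text
time: 17.0
tcp_pos: [581.4, 237.5, 163.9]
orientation: [-3.118, -0.383, -0.008]
force: [-10.2, -1.6, 15.5]
gripper_width: 0.209
grip_force: 15.0
w -8
[(80, 78, 85, 97), (83, 121, 120, 116), (86, 153, 154, 146), (89, 118, 120, 114), (92, 67, 68, 67), (95, 18, 21, 18), (98, 19, 25, 31), (101, 19, 32, 57), (104, 20, 40, 73), (107, 22, 42, 76), (110, 41, 58, 87), (113, 47, 64, 92), (116, 78, 95, 115), (119, 89, 104, 122), (122, 108, 115, 121), (125, 76, 65, 67), (128, 54, 31, 26), (131, 56, 33, 27), (134, 53, 29, 23), (137, 53, 28, 24), (140, 54, 31, 28), (143, 56, 32, 26), (146, 54, 31, 26), (149, 54, 30, 26), (152, 60, 36, 30), (155, 57, 35, 29), (158, 54, 30, 24), (161, 53, 30, 27), (164, 56, 32, 27), (167, 56, 31, 25), (170, 55, 30, 25), (173, 53, 30, 24), (176, 54, 28, 25), (179, 55, 30, 26)]
w 0
[(80, 76, 84, 98), (83, 123, 125, 120), (86, 157, 159, 150), (89, 122, 122, 116), (92, 61, 61, 59), (95, 13, 15, 19), (98, 16, 26, 45), (101, 22, 41, 73), (104, 27, 48, 83), (107, 22, 46, 83), (110, 23, 44, 83), (113, 18, 42, 82), (116, 18, 41, 81), (119, 23, 43, 82), (122, 24, 44, 83), (12
[... 310 characters left out ...]
 32, 29), (176, 56, 31, 28), (179, 41, 29, 26)]
w 8
[(80, 74, 83, 98), (83, 125, 127, 124), (86, 152, 153, 146), (89, 113, 115, 110), (92, 46, 48, 45), (95, 16, 17, 23), (98, 15, 26, 46), (101, 18, 38, 73), (104, 18, 42, 81), (107, 19, 40, 79), (110, 15, 40, 81), (113, 17, 41, 81), (116, 14, 40, 78), (119, 17, 42, 81), (122, 17, 42, 80), (125, 20, 44, 81), (128, 22, 45, 81), (131, 25, 46, 83), (134, 25, 46, 83), (137, 23, 42, 80), (140, 38, 36, 54), (143, 50, 31, 33), (146, 56, 30, 27), (149, 56, 31, 28), (152, 55, 28, 25), (155, 53, 28, 24), (158, 54, 26, 25), (161, 55, 29, 25), (164, 55, 33, 27), (167, 58, 32, 30), (170, 53, 29, 24), (173, 43, 26, 22), (176, 29, 25, 24), (179, 23, 23, 25)]
```

```bash
python3 -m inch '{"claw":[1,1,1,1,0,0,0,0,0,0],"linear":[[-1.6,0,1.2],[-1.6,0,1.2],[0,0,0],[0,0,0],[0,0,0],[0,0,0],[0,0,0],[0,0,0],[0,0,0],[0,0,0]],"yaw":[0,0,0,0,0,0,0,0,0,0]}' 10; python3 prof.py
```

```text
time: 18.3
tcp_pos: [576.6, 236.3, 157.8]
orientation: [-3.118, -0.382, 0.0]
force: [0.7, 0.9, -0.3]
gripper_width: 0.849
grip_force: 0.0
w -8
[(80, 77, 84, 96), (83, 119, 120, 115), (86, 153, 154, 147), (89, 116, 116, 111), (92, 59, 58, 58), (95, 22, 21, 27), (98, 21, 28, 44), (101, 20, 41, 75), (104, 18, 42, 80), (107, 22, 42, 81), (110, 22, 42, 82), (113, 17, 42, 80), (116, 18, 41, 81), (119, 20, 42, 81), (122, 15, 40, 80), (125, 27, 39, 69), (128, 35, 34, 51), (131, 45, 31, 33), (134, 51, 28, 26), (137, 52, 29, 25), (140, 51, 27, 24), (143, 53, 29, 23), (146, 52, 27, 21), (149, 54, 29, 23), (152, 55, 31, 27), (155, 55, 32, 26), (158, 55, 32, 25), (161, 56, 34, 29), (164, 55, 31, 26), (167, 56, 31, 26), (170, 54, 30, 25), (173, 54, 30, 23), (176, 45, 30, 28), (179, 33, 27, 27)]
w 0
[(80, 77, 84, 97), (83, 124, 123, 120), (86, 156, 156, 150), (89, 121, 124, 116), (92, 66, 67, 64), (95, 21, 21, 20), (98, 14, 24, 35), (101, 20, 40, 74), (104, 18, 44, 85), (107, 19, 47, 91), (110, 23, 49, 93), (113, 26, 54, 97), (116, 26, 54, 100), (119, 27, 54, 102), (122, 27, 55, 105), (125, 30, 59,
[... 315 characters left out ...]
176, 21, 22, 22), (179, 22, 21, 23)]
w 8
[(80, 75, 84, 98), (83, 124, 126, 124), (86, 151, 150, 145), (89, 116, 115, 111), (92, 71, 71, 69), (95, 34, 35, 32), (98, 26, 28, 24), (101, 23, 23, 23), (104, 24, 21, 23), (107, 30, 29, 28), (110, 35, 54, 88), (113, 47, 77, 131), (116, 54, 84, 137), (119, 78, 104, 146), (122, 80, 105, 146), (125, 86, 110, 149), (128, 85, 109, 147), (131, 65, 74, 104), (134, 53, 39, 49), (137, 50, 24, 22), (140, 52, 26, 20), (143, 54, 29, 23), (146, 52, 24, 21), (149, 52, 26, 22), (152, 55, 32, 28), (155, 56, 31, 29), (158, 53, 27, 23), (161, 51, 25, 19), (164, 47, 26, 22), (167, 27, 22, 21), (170, 23, 23, 23), (173, 22, 24, 26), (176, 27, 28, 31), (179, 38, 41, 43)]
```

Released; now retreat straight up and check the whole handle.

```bash
python3 -m inch '{"claw":[0,0,0,0,0,0,0,0,0,0],"linear":[[0,0,0],[0,0,-15],[0,0,-25],[0,0,-25],[0,0,-25],[0,0,-25],[0,0,-25],[-20,0,0],[-30,0,0],[0,0,0]],"yaw":[0,0,0,0,0,0,0,0,0,0]}'
python3 - <<'E'
from h import *
from plant import env
import cv2
f=env.grab_frame('side')['frame'];hsv=cv2.cvtColor(f,cv2.COLOR_RGB2HSV)
a=np.radians(14);X=np.array([np.cos(a),np.sin(a),0]);Z=np.array([0,0,1]);Y=np.array([-X[1],X[0],0]);T=np.radians(35)
o=np.array([636.1,250.9,52])+32*X+1*Y
n=-np.sin(T)*X+np.cos(T)*Z;w=np.cos(T)*X+np.sin(T)*Z
# rectify the plane y=+9 of the slot frame: rows s 80..190, cols w -30..30, 1 mm each
g=lambda s,k:proj('side',(o+s*n+k*w+9*Y)[None])[0]
src=np.float32([g(190,-30),g(190,30),g(80,30),g(80,-30)]);M=cv2.getPerspectiveTransform(src,np.float32([[0,0],[60,0],[60,110],[0,110]]))
r=cv2.warpPerspective(f,M,(61,111)).astype(int)
blue=(r[...,2]>r[...,0]*1.6)&(r[...,2]>45)
dark=r.max(2)<48
for i in range(0,111,4): print(190-i,''.join('B' if b else '#' if k else 'o' if m>130 else '.' for b,k,m in zip(blue[i],dark[i],r[i].max(1))))
E
```

```text
time: 19.6
tcp_pos: [526.7, 224.0, 299.3]
orientation: [-3.118, -0.383, -0.001]
force: [0.8, -0.0, -0.7]
gripper_width: 0.998
grip_force: 0.0
190 ooooooooo......BBBBBBBBBBBBBBBBBB...ooooooooooooooooooooooooo
186 oooooooo.....BBBBBBBBBBBBBBBBBBBBBB...................ooooooo
182 ooooooo..BBBBBBBBBBBBBBBBBBBBBBBBBBB.........................
178 oo....BBBBBBBBBBBBBBBBBBBBBBBBBBBBBB....ooo..................
174 ooo.BBBBBBBBBBBBBBBBBBBBBBBBBBBBBBBBooooooooooooooooooooooooo
170 ooooo.BBBBB#########BBBBBBBBBBBBBBBBooooooooooooooooooooooooo
166 ooooo..BBB###########BBBBBBBBBBBBBBBB..oooooooooooooooooooooo
162 oooooo.BBBBBB######BBBBBBBBBBBBBBBBBBB.......................
158 oooooo.BBBBBBBBBBBBBBBBBBBBBBBBBBBBBBooooooooooo.ooooo.......
154 oooooo.BBBBBBBBBBBBBBBBBBBBBBBBBBBBBBoooooooooooooooooooooooo
150 oooooo.BBBBBBBBBBBBBBBBBBBBBBBBBBBBBBoooooooooooooooooooooooo
146 ooooooo.BBBBBBBBBBBBBBBBBBBBBBBBBBBBBBooooooooooooooooooooooo
142 ooooooo.BBBBBBBBBBBBBBBBBBBBBBBBBBBBBBooooooooooooooooooooooo
138 oooooooo.BBBBBBBBBBBBBBBBBBBBBBBBBBBBBBoooooooooooooooooooooo
134 oooooooo.BBBBBBBBBBBBBBBBBBBBB
[... 184 characters left out ...]
BBBBBBBBBBBBBBBBBBBBBBBBooooooooooooooooooooo
118 oooooooooo..BBBBBBBBBBBBBBBBBBBBBBBBBBBBBoooooooooooooooooooo
114 ooooooooooo.BBBBBBBBBBBBBBBBBBBBBBBBBBBBB.....ooooooooooooooo
110 oooooooooo..BBBBBBBBBBBBBBBBBBBBBBBBBBBB####...oooooooooooooo
106 oooooo.....BBBBBBBBBBBBBBBBBBBBBBBBBB#####......ooooooooooooo
102 o.......####BBBBBBBBBBBBBBBBBBBBBB#######.........ooooooooooo
98 o.......#################################..........oooooooooo
94 ..........#############...............................ooooooo
90 .o...................o....ooooooooooo....ooo.....oooooooooooo
86 ooooooooooooooooooooooooooo..oooooooooooooooooooooooooooooooo
82 .............................................................
```

```bash
python3 -m inch '{"claw":[0,0,0,0,0,0,0,0,1,1],"linear":[[25,0,0],[26,0,0],[0,0,30],[0,0,30],[0,0,30],[0,0,30],[0,0,20],[0,0,0],[0,0,0],[0,0,0]],"yaw":[0,0,0,0,0,0,0,0,0,0]}' 20; python3 -m inch '{"claw":[1,1,1,1,1,1,1,1,1,1],"linear":[[0,0,0],[0,0,0],[0,0,0],[0,0,0],[1.6,0,-1.2],[1.6,0,-1.2],[1.6,0,-1.2],[0,0,0],[0,0,0],[0,0,0]],"yaw":[0,0,0,0,0,0,0,0,0,0]}' 20
```

```text
time: 20.9
tcp_pos: [578.8, 236.9, 159.2]
orientation: [-3.118, -0.382, -0.004]
force: [0.6, -0.0, -0.3]
gripper_width: 0.812
grip_force: 0.0
time: 22.15
tcp_pos: [581.8, 237.7, 161.3]
orientation: [-3.118, -0.382, 0.001]
force: [-1.6, -0.6, -0.7]
gripper_width: 0.205
grip_force: 20.0
```

```bash
python3 -m inch '{"claw":[1,1,1,1,1,1,1,1,1,1],"linear":[[0,0,0],[1.2,0,-0.8],[0,0,0],[0.6,0,0.8],[0.6,0,0.8],[0.6,0,0.8],[0.6,0,0.8],[0.6,0,0.8],[0.6,0,0.8],[0,0,0]],"yaw":[0,0,0,0,0,0,0,0,0,0]}' 30; python3 prof.py | head -4 | tail -2 | cut -c1-330
```

```text
time: 23.4
tcp_pos: [584.1, 238.3, 161.1]
orientation: [3.118, 0.383, -0.006]
force: [-19.7, -4.9, 29.6]
gripper_width: 0.201
grip_force: 30.0
w 0
[(80, 77, 85, 97), (83, 124, 125, 119), (86, 158, 158, 150), (89, 123, 123, 119), (92, 64, 66, 63), (95, 19, 24, 25), (98, 14, 26, 47), (101, 20, 39, 74), (104, 22, 44, 81), (107, 19, 43, 81), (110, 22, 45, 82), (113, 23, 45, 84), (116, 20, 44, 83), (119, 22, 45, 83), (122, 22, 45, 83), (125, 23, 44, 81), (128, 42, 37, 54), (131
```

```bash
python3 -m inch '{"claw":[1,1,1,0,0,0,0,0,0,0],"linear":[[-1,0,-1.4],[-1,0,-1.4],[0,0,0],[0,0,0],[0,0,0],[0,0,0],[0,0,0],[0,0,0],[0,0,0],[0,0,-10]],"yaw":[0,0,0,0,0,0,0,0,0,0]}' 15; python3 -m inch '{"claw":[0,0,0,0,0,0,0,0,0,0],"linear":[[0,0,-20],[0,0,-25],[0,0,-25],[0,0,-25],[0,0,-25],[0,0,-20],[-20,0,0],[-30,0,0],[0,0,0],[0,0,0]],"yaw":[0,0,0,0,0,0,0,0,0,0]}'
python3 - <<'E'
from h import *
from plant import env
import cv2
f=env.grab_frame('side')['frame']
a=np.radians(14);X=np.array([np.cos(a),np.sin(a),0]);Z=np.array([0,0,1]);Y=np.array([-X[1],X[0],0]);T=np.radians(35)
o=np.array([636.1,250.9,52])+32*X+1*Y
n=-np.sin(T)*X+np.cos(T)*Z;w=np.cos(T)*X+np.sin(T)*Z
g=lambda s,k:proj('side',(o+s*n+k*w+9*Y)[None])[0]
src=np.float32([g(190,-30),g(190,30),g(80,30),g(80,-30)]);M=cv2.getPerspectiveTransform(src,np.float32([[0,0],[60,0],[60,110],[0,110]]))
r=cv2.warpPerspective(f,M,(61,111)).astype(int)
blue=(r[...,2]>r[...,0]*1.6)&(r[...,2]>45)
dark=r.max(2)<48
for i in list(range(0,80,8))+list(range(80,111,2)): print(190-i,''.join('B' if b else '#' if k else 'o' if m>130 else '.' for b,k,m in zip(blue[i],dark[i],r[i].max(1))))
E
```

```text
time: 24.7
tcp_pos: [584.3, 238.2, 169.9]
orientation: [3.118, 0.382, -0.003]
force: [0.7, -0.4, 0.0]
gripper_width: 0.963
grip_force: 0.0
time: 25.95
tcp_pos: [537.4, 226.5, 311.0]
orientation: [-3.118, -0.382, -0.003]
force: [-0.4, 0.2, 0.7]
gripper_width: 1.001
grip_force: 0.0
190 ooooooooo......BBBBBBBBBBBBBBBBBB...ooooooooooooooooooooooooo
182 oooo....BBBBBBBBBBBBBBBBBBBBBBBBBBB..........................
174 ooo.BBBBBBBBBBBBBBBBBBBBBBBBBBBBBBooooooooooooooooooooooooooo
166 ooooo.BBB###########BBBBBBBBBBBBBBBB...oooooooooooooooooooooo
158 oooooo.BBBBBBBBBBBBBBBBBBBBBBBBBBBBBBooooooooooo.ooooo.......
150 oooooo.BBBBBBBBBBBBBBBBBBBBBBBBBBBBBBBooooooooooooooooooooooo
142 ooooooo.BBBBBBBBBBBBBBBBBBBBBBBBBBBBBBooooooooooooooooooooooo
134 oooooooo.BBBBBBBBBBBBBBBBBBBBBBBBBBBBBBoooooooooooooooooooooo
126 ooooooooo.BBBBBBBBBBBBBBBBBBBBBBBBBBBBBBooooooooooooooooooooo
118 ooooooooo..BBBBBBBBBBBBBBBBBBBBBBBBBBBBBBoooooooooooooooooooo
110 oooooooooo..BBBBBBBBBBBBBBBBBBBBBBBBBBBB####...oooooooooooooo
108 oooooooo...BBBBBBBBBBBBBBBBBBBBBBBBBBB#####.....ooooooooooooo
106 oooooo.....BBBBBBBBBBBB
[... 186 characters left out ...]
###BBBBB#######################.........oooooooooo
98 o.......#################################..........oooooooooo
96 ........###############################............oooooooooo
94 ..........#############............................oooooooooo
92 ...................................................ooooooooo.
90 ....................oo....ooooooooooo....ooo.....oooooooooooo
88 ooooooooooooooooooooooooooooooooooooooooooooooooooooooooooooo
86 ooooooooooooooooooooooooooooooooooooooooooooooooooooooooooooo
84 .............................................................
82 .............................................................
80 BBBBBBBBBBBBBBBBB...BBBBBBBBBBBBBBBBBBBBBBBBBBBBBBBB...BBBBBB
```

```bash
python3 -c "
from plant import env
print(env.hand_in())"
```

```text
the job is handed in; nothing more can be done
None
```

I slid the blue spatula blade first into the blue block's slot, held in the gripper until it stopped against about 35 N, then let go and handed in at about 26 s. It rests leaning about 6° within the slot's play. I did not confirm full depth in a final picture, and the image measurements could allow for it being a few mm short of home.

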